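# Clamp a brush blank with the star wheel

## Task

Clamp the loose brush blank against the wooden fence of the rack clamp: with a finger, push the spokes of the star wheel round clockwise (seen from above), a few strokes if need be, until the blank is pressed against the fence and the spring stem of the clamp pad is pushed in so far that its red band has gone into the sleeve, while its yellow band still shows in full. Only push the spokes, gently, without gripping them; do not touch the blank, let it lie flat on the board, and leave the other things on the table where they are.

Things in the scene. Friction and masses are not known exactly. Their poses are not given: they have to be found in the camera images.
- clamp_jig: Rack clamp fixed to the table: plywood board 18 mm thick, from x=-85 to +50 and y=-130 to +130 mm. Origin: on its underside; x away from the robot, y left. Blue gearbox 96 x 60 mm at x=-24, y=+65 mm, its top collar at z=60 mm; nothing but the wheel stands higher. Wheel axis at x=-42, y=+65 mm. The pad's stem runs along y at x=0, z=31 mm; a rack bar sticks out on the other side, to y=+153 mm.
- star_wheel: Four steel spokes 10 mm thick, 90 degrees apart, no rim, black 18 mm balls on the ends (centres 70 mm from the axis); hub 36 mm wide, 24 mm high. Origin: on the upright axis at mid-height of the spokes, 82 mm above the table. Spokes lie along the body's +x, +y, -x, -y and turn with it. Pushing a spoke 55 mm from the axis takes 5 to 10 N; over 30 N is too much. It stays where it is left.
- wheel_shaft (a joint): Angle of the star wheel, rad: 0 = jaw fully back, grows clockwise seen from above, stop at 3.5. Each rad moves the jaw's sleeve 20 mm towards the fence (rack and pinion). The pad meets a blank lying against the fence at about 2.0 rad; the job is done between about 2.4 and 2.75 rad.
- spring_pad (a joint): How far the spring stem is pushed into its sleeve, m: 0 = out, 0.024 = bottomed. The stem, 19 mm thick, has from sleeve to pad a red, a green and a yellow band, each 8 mm wide: red is hidden from 0.008 on, yellow begins to go in at 0.016. The spring presses with 3 N at first, 8 N at 0.016.
- fence: Dark wooden fence fixed on the board, 90 (x) x 14 (y) x 24 mm high, at the jig's y=-112 mm (the face towards the pad at y=-105 mm). Origin: centre of its underside, on the board. Close behind the jig a wooden crate, 165 mm high, fills world x above 0.54 where y is below -0.30: keep the gripper clear of it.
- brush_blank: Loose brush blank of olive wood, 228 x 56 x 22 mm, 0.1 kg, lying on the board along the jig's x between pad and fence, handle towards the robot, head away. Origin: underside, mid-length; x runs from the handle to the head, z up. To be pushed by the clamp pad only.
- sanding_block: Bystander: brown sanding block 64x108x31 mm, on the table left of the jig. Origin: centre of the underside.
- tape_measure: Bystander: yellow tape measure 37x69x63 mm. Origin: centre of the underside.
- screwdriver: Bystander: screwdriver with red handle, 188 mm long. Origin: centre of the underside.

How it is judged:
By the outcome, as a careful person would: the job done as asked, in the order asked, and still so for the second after the job is handed in, with the robot touching nothing.
It also fails if it takes over 61 s, if anything falls off the work surface, if the arm or the gripper's body presses on something with over 40 N, if the wrist force passes 120 N, or if a joint passes its speed limit or range.

## Robot

A 6-joint arm with a two-finger parallel gripper is mounted at the origin on a cart in front of the work surface, level with it; the furniture and walls round the work are solid. World frame = base frame: x ahead of the robot, y to its left, z up, the work surface at z = 0. Lengths are in mm, angles in rad, forces in N, time in s.
With the tool pointing down it reaches from about 400 to 925 mm from the base axis. Payload 12.5 kg.
Tool frame: the origin (TCP) lies at the very end of the fingers, on their centre line; the grasp point (between the pads) lies 19 mm behind it; z points along the fingers, y is the line along which they close (so a half turn about z gives the same grasp; the last joint's range is limited). The gripper opens to 95 mm and grips with 3 to 60 N. Pads are 20 mm wide; open, the fingers measure 119 mm over their backs; the gripper's body (75 mm by 180 mm) begins 59 mm behind the grasp point.
Start: joints at [1.049, 0.491, 1.559, -0, 1.092, -0.106], TCP at [252.437, 571.771, 214.661] pointing down, gripper open.
Joint ranges: [-3.1, 3.1], [-0.84, 2.19], [0.05, 2.79], [-1.13, 4.28], [0.06, 2.93], [-2.69, 2.69]. Speed limits (rad/s): [2.22, 2.22, 2.79, 3.14, 3.14, 3.14].

## Interface

Orientations are given as [roll, pitch, yaw] about the fixed x, y, z axes, in that order (R = Rz(yaw) Ry(pitch) Rx(roll)).
In Python, from cell import env, viewer, ticket, readout gives the robot as it stands (env), with the cameras (viewer), the job (ticket) and the readings (readout).
- The arm moves only by the tool steer_hand, called by a JSON object that holds its "method" and its "body". Schema: {"type":"object","properties":{"moves":{"type":"object","properties":{"dx":{"type":"array","items":{"type":"number"},"minItems":1,"maxItems":5},"dy":{"type":"array","items":{"type":"number"},"minItems":1,"maxItems":5},"dz":{"type":"array","items":{"type":"number"},"minItems":1,"maxItems":5},"spin":{"type":"array","items":{"type":"number"},"minItems":1,"maxItems":5},"finger_gap":{"type":"array","items":{"type":"number"},"minItems":1,"maxItems":5}},"additionalProperties":false,"required":["dx","dy","dz","spin","finger_gap"]},"only":{"type":"string"},"quiet":{"type":"boolean"},"lines":{"type":"string"}},"required":["moves"],"additionalProperties":false}. moves is an object with one list for each field, all of the same length, 1 to 5, a row being the entries at one place: dx, dy, dz (the shift in fractions of the full range, 1 being 0.3 m), spin (a turn about the tool's z in normalised numbers (1 is pi/2 rad)), finger_gap (the opening from 0.0 (shut) to 1.0 (fully open)); each row is the pose to reach, as a shift and turn from the pose commanded when the call began, along the tool's axes at that moment; what a row does not reach only later rows make up. A row lasts 1/12 s, in which the tool goes at most 41.7 mm and 0.125 rad, less where a joint would pass 70% of its speed; a pose out of reach is approached as far as the arm can. The fingers move at their own pace and stop on an object; the grip force is fixed at half the most. Time passes only in rows, so rows that do not move let the fingers close. The tool returns the time, the measured TCP pose, the force, the opening and the grip force at its end. only (a regular expression) keeps the lines of the reply that match it, lines (a string "A,B") keeps lines A to B, and quiet returns only ok. No shift or turn number may pass 1 either way. Input that does not fit is refused with a message, and nothing moves.
- readout.state(): the state, without advancing time (a new reading comes with each control period).
- viewer.read_camera(name): name is "side" or "top" or "wrist"; returns (picture, depth): 384x512x3 uint8, red, green, blue; 384x512 float32, mm along the optical axis (not along the pixel's ray), 0 where there is no reading.
- viewer.camera_info(name): a dict with "vertical_fov" (degrees; the focal length in pixels is half the picture's height over the tangent of half this angle, whatever the lens; pixels are square), "cx", "cy" (the principal point, pixels), "dist_coeffs" ([k1, k2, p1, p2, k3] as OpenCV has them; the pictures are not rectified), "origin" and "attitude" of the camera in the world. Camera axes: x right, y down, z forward; pixel columns grow to the right and rows downward; lengths in mm; the calibration is good to about 2 mm. A picture is of the moment at which its call begins: read the wrist's pose just before it. camera_info takes no time and is no camera call; for the wrist camera it gives the pose at the moment of the call.
- ticket.job_done(): hands the job in; it is judged then, once.
The state is a dict: "t": time; "joints": joint angles; "qvel": joint speeds; "tau": joint torques, N m; "eef_pos": TCP position; "tcp_rot": TCP orientation; "ft_force": force on the tool from outside, world axes, zero at the start; "moment": the same for the moment, N m; "opening": opening from 0.0 (shut) to 1.0 (fully open); "grip_force": force on a finger pad.
Only numpy, scipy, OpenCV 4.12 (cv2) and the standard library are available. Lean on these libraries where they do the work, as an engineer would, in place of code of your own. Each camera call takes 0.05 s, during which the arm holds its last target. There are 200 camera calls.

## Working session

There is one attempt and no reset: what is moved stays moved. The work goes in short steps, Python scripts to look and compute and a tool call to move; the robot and the scene stay as the last step left them, time stands still between calls to the robot, and variables do not carry over. Pictures are saved under pics/ and viewed, at most 10 in all, crops included, and the job is handed in when it is done.

```bash
ls; mkdir -p pics
```

Create h.py:
```python
import numpy as np,cv2
from scipy.spatial.transform import Rotation as R
from cell import env, viewer, ticket, readout
def cam(n):
    i=viewer.camera_info(n); p,d=viewer.read_camera(n)
    f=192/np.tan(np.radians(i["vertical_fov"])/2)
    K=np.array([[f,0,i["cx"]],[0,f,i["cy"]],[0,0,1.]])
    a=np.array(i["attitude"],float)
    M=a if a.shape==(3,3) else R.from_euler('xyz',a).as_matrix()
    return p,d,K,np.array(i["dist_coeffs"],float),np.array(i["origin"],float),M
def cloud(c):
    p,d,K,D,o,M=c
    v,u=np.mgrid[:384,:512]
    n=cv2.undistortPoints(np.stack([u,v],-1).reshape(-1,1,2).astype(float),K,D).reshape(384,512,2)
    P=np.dstack([n*d[...,None],d])@M.T+o
    P[d==0]=np.nan
    return P
```

Run:
```python
from h import *
print(readout.state()["t"],viewer.camera_info("top"))
a=[]
for n in("top","side"):
    c=cam(n); np.save(f"{n}.npy",cloud(c)); cv2.imwrite(f"pics/{n}0.png",c[0][...,::-1])
    np.save(n+"rgb.npy",c[0])
```

```text
cell.py
pics
0.0 {'vertical_fov': 56.64941633852749, 'cx': 249.5487696260443, 'cy': 193.31862818811572, 'dist_coeffs': array([0.02845942, 0.        , 0.        , 0.        , 0.        ]), 'origin': array([ 403.46260873, -148.40828981,  992.74467328]), 'attitude': array([-3.01341922, -0.00676288, -1.59351292])}
```

View pics/top0.png

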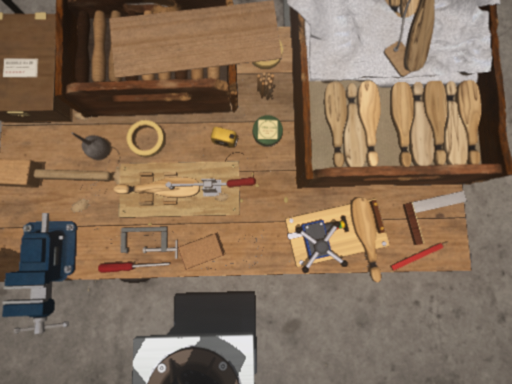

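View pics/side0.png

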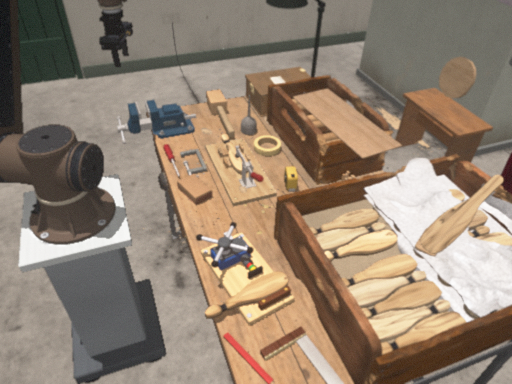

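The top view shows the wheel hub at about (320,240), the blank at (366,235) and the fence at (377,218). The crate wall is at rows 165–185. Next I'll measure these points.

Run:
```python
from h import *
P=np.load("top.npy");I=np.load("toprgb.npy")
c=cv2.resize(I[190:290,275:400],None,fx=6,fy=6,interpolation=cv2.INTER_CUBIC)
cv2.imwrite("pics/crop1.png",c[...,::-1])
s=P[200:280,280:395]; z=s[...,2]
for lo,hi,n in((72,100,"wheel"),(12,24,"board")):
    m=((z>lo)&(z<hi)).astype(np.uint8)
    k,l,st,ce=cv2.connectedComponentsWithStats(m)
    for i in range(1,k):
        if st[i,4]>4:
            q=s[l==i]; print(n,st[i,4],np.round(q.mean(0)),np.round(q.min(0)),np.round(q.max(0)))
for u,v in((320,240),(292,234),(346,222),(300,264),(344,265),(366,235),(377,218),(333,262),(339,225)): print(u,v,np.round(P[v,u]))
```

```text
wheel 604 [ 381. -333.   87.] [ 319. -397.   77.] [ 445. -270.   96.]
board 9 [ 501. -485.   18.] [ 495. -492.   15.] [ 504. -481.   24.]
board 1560 [ 426. -379.   17.] [ 350. -463.   12.] [ 493. -254.   24.]
board 186 [ 394. -513.   17.] [ 372. -533.   12.] [ 423. -496.   22.]
board 377 [ 368. -288.   17.] [ 329. -312.   12.] [ 406. -265.   23.]
board 71 [ 346. -350.   16.] [ 336. -378.   13.] [ 354. -322.   20.]
320 240 [ 398. -332.   88.]
292 234 [ 415. -268.   37.]
346 222 [ 443. -413.   41.]
300 264 [ 334. -289.   16.]
344 265 [ 335. -388.   88.]
366 235 [ 408. -464.   39.]
377 218 [ 452. -496.   42.]
333 262 [ 337. -382.   -1.]
339 225 [ 434. -381.   89.]
```

View pics/crop1.png

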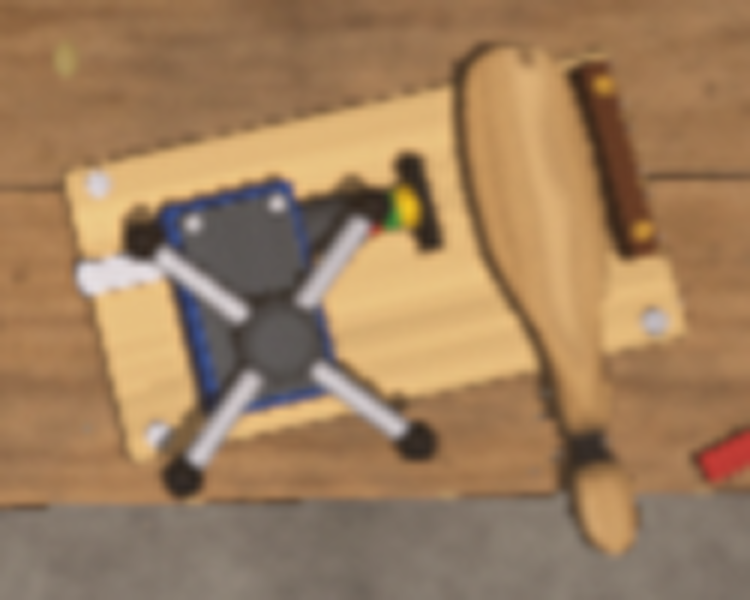

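The spokes stand at roughly -33°, 57°, 147° and -123° (world), around about (382,-333). The pad is well clear of the blank, and the blank has a gap to the fence. The red, green and yellow bands are all visible. Next step: a precise wheel fit and the tool axes.

Add to h.py:
```python
from scipy.optimize import minimize
def wheel(c,x0,zlo=74,zhi=100):
    P=cloud(c).reshape(-1,3); m=(P[:,2]>zlo)&(P[:,2]<zhi)&(np.hypot(P[:,0]-x0[0],P[:,1]-x0[1])<85)
    q=P[m][:,:2]
    def f(p):
        d=q-p[:2]; r=np.hypot(*d.T); a=np.arctan2(d[:,1],d[:,0])-p[2]
        a=(a+np.pi/4)%(np.pi/2)-np.pi/4
        return np.where(r>22,np.minimum(np.abs(r*np.sin(a)),15),0).mean()+max(0,0)
    b=min((minimize(f,[*x0,t],method="Nelder-Mead") for t in np.arange(-.78,.78,.2)),key=lambda o:o.fun)
    return b.x,b.fun,len(q)
```

Run:
```python
from h import *
c=cam("top"); w=wheel(c,(382,-333)); print(w, np.degrees(w[0][2]))
s=readout.state(); print(s["t"],s["eef_pos"],s["tcp_rot"],s["opening"]); r=np.array(s["tcp_rot"])
print(np.round(R.from_euler('xyz',r).as_matrix(),3) if r.size==3 else r)
P=cloud(c)
for y in range(-500,600,100):
  m=(P[...,0]>250)&(P[...,0]<640)&(abs(P[...,1]-y)<50); print(y,np.nanmax(P[m][:,2]).round())
```

```text
(array([ 381.55893303, -332.98826692,    0.91356359]), np.float64(2.0359678336011986), 603) 52.343337883742
0.15 [252.35211975 571.60424987 214.21335433] [-3.14079751e+00 -7.30741576e-05  2.72580023e+00] 1.0009551139469135
[[-0.915  0.404 -0.   ]
 [ 0.404  0.915 -0.001]
 [ 0.    -0.001 -1.   ]]
-500 181.0
-400 181.0
-300 179.0
-200 133.0
-100 127.0
0 100.0
100 97.0
200 54.0
300 112.0
400 114.0
500 62.0
```

Careful with the scale: shifts go in shares of 0.3 m and turns go in shares of pi/2 rad. That gives: -196 mm / 300 = -0.6533, -160 mm / 300 = -0.5333, -0.416 rad / 1.5708 = -0.2648.

{"method": "steer_hand", "body": {"moves": {"dx": [-0.1333,-0.2667,-0.4,-0.5333,-0.6533],"dy": [-0.0467,-0.0933,-0.1433,-0.1933,-0.24],"dz": [0,0,0,0,0],"spin": [-0.0637,-0.1273,-0.191,-0.2648,-0.2648],"finger_gap": [0,0,0,0,0]}}}

```text
t: 0.57
eef_pos: [402.7, 426.2, 214.5]
tcp_rot: [-3.141, -0.0, -3.134]
ft_force: [1.0, 1.2, 0.1]
opening: 0.709
grip_force: 0.0
```

Converted, -190 mm / 300 = -0.6333, -152 mm / 300 = -0.5067.

{"method": "steer_hand", "body": {"moves": {"dx": [-0.0467,-0.0933,-0.14,-0.1867,-0.2333],"dy": [-0.1267,-0.2533,-0.38,-0.5067,-0.6333],"dz": [0,0,0,0,0],"spin": [0,0,0,0,0],"finger_gap": [0,0,0,0,0]}}}

```text
t: 0.98
eef_pos: [472.0, 235.8, 214.6]
tcp_rot: [3.142, -0.0, -3.141]
ft_force: [1.3, 0.9, -0.0]
opening: 0.355
grip_force: 0.0
```

{"method": "steer_hand", "body": {"moves": {"dx": [0,0,0,0,0],"dy": [-0.1333,-0.2667,-0.4,-0.5333,-0.6667],"dz": [0,0,0,0,0],"spin": [0,0,0,0,0],"finger_gap": [0,0,0,0,0]}}}

```text
t: 1.4
eef_pos: [471.4, 35.9, 214.6]
tcp_rot: [3.141, 0.0, -3.141]
ft_force: [0.1, -1.0, -0.3]
opening: 0.024
grip_force: 0.0
```

{"method": "steer_hand", "body": {"moves": {"dx": [0.0267,0.0533,0.08,0.1067,0.1333],"dy": [-0.1333,-0.2667,-0.4,-0.5333,-0.6667],"dz": [0,0,0,0,0],"spin": [0,0,0,0,0],"finger_gap": [0,0,0,0,0]}}}

```text
t: 1.82
eef_pos: [431.0, -164.2, 214.7]
tcp_rot: [3.142, 0.0, -3.141]
ft_force: [1.3, -0.7, -0.3]
opening: 0.002
grip_force: 0.0
```

Converted, -119 mm / 300 = -0.3967, -90 mm / 300 = -0.3.

{"method": "steer_hand", "body": {"moves": {"dx": [0.0467,0.0933,0.14,0.1867,0.1867],"dy": [-0.1,-0.2,-0.3,-0.3967,-0.3967],"dz": [0,0,0,0,0],"spin": [0,0,0,0,0],"finger_gap": [0,0,0,0,0]}}}

```text
t: 2.23
eef_pos: [374.2, -285.2, 214.5]
tcp_rot: [-3.141, -0.0, 3.138]
ft_force: [-0.7, -0.5, -0.9]
opening: 0.004
grip_force: 0.0
```

{"method": "steer_hand", "body": {"moves": {"dx": [0,0,0,0,0],"dy": [0,0,0,0,0],"dz": [0.1,0.2,0.3,0.3,0.3],"spin": [0,0,0,0,0],"finger_gap": [0,0,0,0,0]}}}

```text
t: 2.65
eef_pos: [375.7, -280.8, 124.2]
tcp_rot: [3.139, -0.002, -3.141]
ft_force: [0.3, 0.1, -0.2]
opening: 0.004
grip_force: 0.0
```

Run:
```python
from h import *
s=readout.state(); print(s["eef_pos"],s["joints"]); 
for n in("side","wrist"):
    c=cam(n); cv2.imwrite(f"pics/{n}1.png",c[0][...,::-1])
    if n=="side":
        print(wheel(c,(382,-333)))
        a=c[0][190:340,170:330]
        cv2.imwrite("pics/side1.png",cv2.resize(a,None,fx=4,fy=4,interpolation=cv2.INTER_CUBIC)[...,::-1])
print(wheel(cam("top"),(382,-333)))
```

```text
[ 375.67345963 -280.81521263  124.18314095] [-7.82932980e-01  4.03936408e-01  2.02955615e+00  1.71031417e-04
  7.11179669e-01 -2.35421869e+00]
(array([ 379.89845467, -338.99610372,    0.91139938]), np.float64(1.9036417322942656), 518)
(array([ 4.25534864e+02, -3.71635925e+02, -3.68958686e-01]), np.float64(0.0), 27)
```

View pics/side1.png

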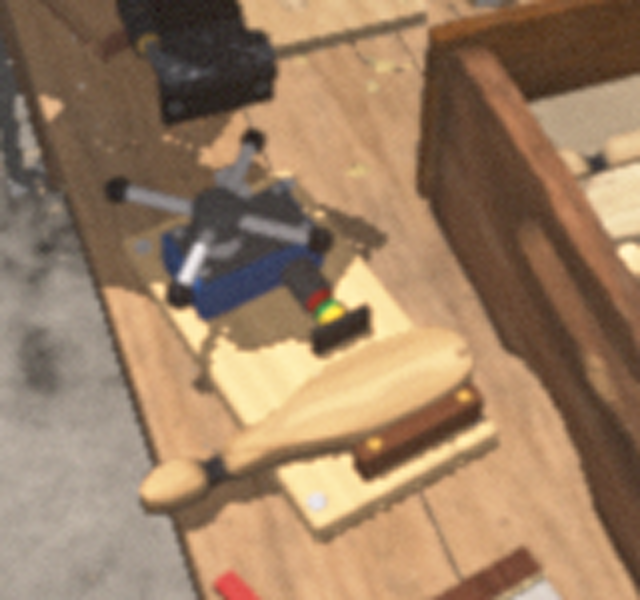

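View pics/wrist1.png

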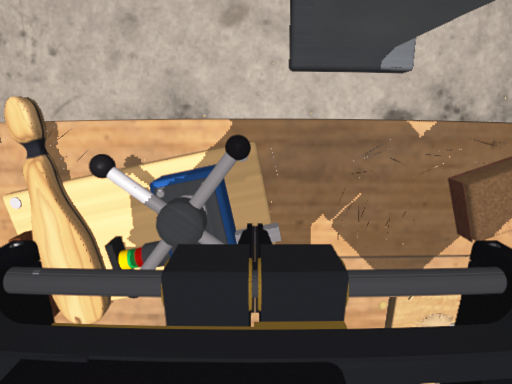

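Side view: the wheel is clear, and all three bands, the blank and its gap to the fence are visible. The wrist view shows the closed fingertips at (257,280), in the gap left of the wheel (hub at (182,222)). Now I'll lower into the gap.

Converted, 55 mm / 300 = 0.1833, 40 mm / 300 = 0.1333.

{"method": "steer_hand", "body": {"moves": {"dx": [0,0,0,0],"dy": [0,0,0,0],"dz": [0.0667,0.1333,0.1833,0.1833],"spin": [0,0,0,0],"finger_gap": [0,0,0,0]}}}

```text
t: 3.13
eef_pos: [375.8, -281.1, 69.0]
tcp_rot: [3.141, -0.001, -3.141]
ft_force: [0.1, 0.3, 0.1]
opening: 0.003
grip_force: 0.0
```

Run:
```python
from h import *
c=cam("side"); print(wheel(c,(380,-338)), readout.state()["eef_pos"],readout.state()["ft_force"])
C=np.array([381,-335.])
for a in range(97,-100,-12):
    p=C+50*np.array([np.cos(np.radians(a)),np.sin(np.radians(a))]); print(a,p.round(1))
```

```text
(array([ 380.2889632 , -339.46745882,   -0.65584019]), np.float64(1.7530166764583808), 462) [ 376.05600605 -281.38516435   70.06156665] [ 0.07409517 -0.28826599  0.13974198]
97 [ 374.9 -285.4]
85 [ 385.4 -285.2]
73 [ 395.6 -287.2]
61 [ 405.2 -291.3]
49 [ 413.8 -297.3]
37 [ 420.9 -304.9]
25 [ 426.3 -313.9]
13 [ 429.7 -323.8]
1 [ 431.  -334.1]
-11 [ 430.1 -344.5]
-23 [ 427.  -354.5]
-35 [ 422.  -363.7]
-47 [ 415.1 -371.6]
-59 [ 406.8 -377.9]
-71 [ 397.3 -382.3]
-83 [ 387.1 -384.6]
-95 [ 376.6 -384.8]
```

Converted, -46 mm / 300 = -0.1533, -38 mm / 300 = -0.1267.

{"method": "steer_hand", "body": {"moves": {"dx": [-0.0333,-0.0667,-0.1,-0.1267,-0.1533],"dy": [-0.01,-0.02,-0.0333,-0.0533,-0.0767],"dz": [0,0,0,0,0],"spin": [0,0,0,0,0],"finger_gap": [0,0,0,0,0]}}}

```text
t: 3.6
eef_pos: [422.4, -304.0, 70.6]
tcp_rot: [3.14, -0.001, -3.141]
ft_force: [-5.2, 3.6, 1.3]
opening: 0.006
grip_force: 2.8
```

Run:
```python
from h import *
s=readout.state();c=cam("side"); w=wheel(c,(380,-338));print(w[0],w[1],np.degrees(w[0][2])+90, s["eef_pos"],s["ft_force"])
```

```text
[ 3.79944164e+02 -3.39680131e+02  3.57953402e-01] 1.861746373655946 110.50921920925917 [ 422.40700991 -303.96586768   70.57386052] [-5.23616434  3.57331551  1.29934529]
```

Converted, -50 mm / 300 = -0.1667, -8.5 mm / 300 = -0.0283.

{"method": "steer_hand", "body": {"moves": {"dx": [-0.0133,-0.0233,-0.0283,-0.0267,-0.0167],"dy": [-0.0333,-0.0667,-0.1,-0.1333,-0.1667],"dz": [0,0,0,0,0],"spin": [0,0,0,0,0],"finger_gap": [0,0,0,0,0]}}}

```text
t: 4.07
eef_pos: [427.2, -352.9, 70.0]
tcp_rot: [3.138, -0.001, -3.141]
ft_force: [0.9, 12.7, 0.3]
opening: 0.009
grip_force: 5.1
```

Run:
```python
from h import *
s=readout.state();c=cam("side"); w=wheel(c,(380,-338));print(w[0],w[1],np.degrees(w[0][2]), s["eef_pos"],s["ft_force"])
cv2.imwrite("pics/side2.png",cv2.resize(c[0][190:340,170:330],None,fx=4,fy=4,interpolation=cv2.INTER_CUBIC)[...,::-1])
```

```text
[ 380.10126467 -338.56601811    0.90261785] 1.7699359309248572 51.7161935438818 [ 427.18671936 -352.88067458   70.04391794] [ 0.89753684 12.72725611  0.33924577]
```

View pics/side2.png

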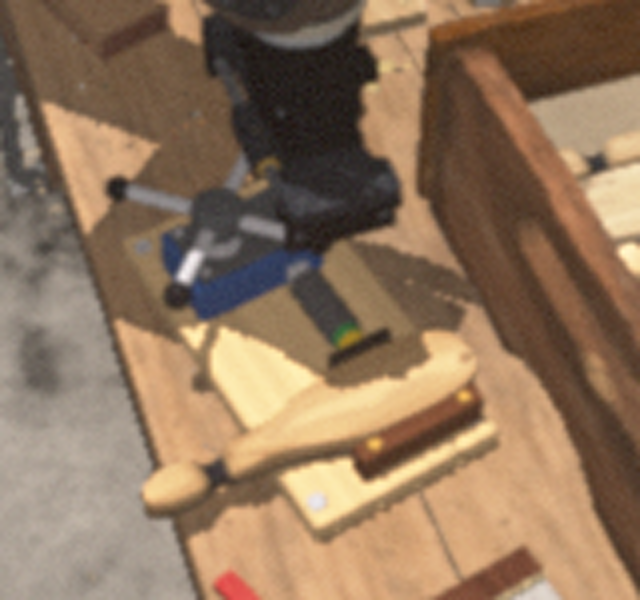

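The spoke has turned about 90° so far at ~13 N. The pad, at (360,345) in the crop, is close to the blank. Shadow makes the bands hard to judge, so I'll sample colours along the stem.

Add to h.py:
```python
yaw=None
def jig():
    P=np.load("top.npy"); z=P[...,2]
    m=(z>12)&(z<24)&(P[...,0]>310)&(P[...,0]<520)&(P[...,1]>-560)&(P[...,1]<-200)
    (ce,sz,an)=cv2.minAreaRect(P[m][:,:2].astype(np.float32))
    return ce,sz,an
def band(c,o,th,col=True):
    p,d,K,D,og,M=c
    P=cloud(c); Rz=np.array([[np.cos(th),-np.sin(th)],[np.sin(th),np.cos(th)]])
    L=np.dstack([(P[...,:2]-o)@Rz,P[...,2]])
    out=[]
    for y in range(45,-110,-3):
        m=(abs(L[...,0])<8)&(abs(L[...,1]-y)<1.6)&(L[...,2]>22)
        if m.sum(): out.append((y,int(m.sum()),int(np.nanmax(L[m][:,2])),p[m].mean(0).astype(int).tolist()))
    return out
```

Run:
```python
from h import *
print(jig())
th=np.radians(12); Rz=np.array([[np.cos(th),-np.sin(th)],[np.sin(th),np.cos(th)]])
o=np.array([381,-335])-Rz@[-42,65]; print(o)
for r in band(cam("side"),o,th): print(r)
```

```text
((391.3902587890625, -401.65692138671875), (205.701904296875, 266.3318786621094), 11.606637954711914)
[ 435.59645913 -389.84730303]
(45, 7, 386, [123, 102, 88])
(42, 6, 388, [117, 99, 86])
(39, 6, 387, [111, 95, 84])
(36, 13, 387, [100, 90, 88])
(33, 21, 388, [97, 91, 95])
(30, 12, 388, [119, 107, 99])
(27, 13, 388, [118, 104, 95])
(24, 8, 386, [117, 98, 87])
(21, 12, 387, [103, 90, 81])
(18, 15, 386, [100, 86, 77])
(15, 15, 385, [95, 81, 72])
(12, 20, 385, [89, 76, 67])
(9, 21, 383, [86, 74, 66])
(6, 20, 382, [83, 74, 68])
(3, 43, 380, [77, 67, 62])
(0, 39, 379, [68, 58, 50])
(-3, 57, 377, [75, 65, 57])
(-6, 61, 375, [82, 71, 62])
(-9, 26, 369, [71, 60, 52])
(-12, 48, 365, [56, 47, 41])
(-15, 109, 363, [44, 36, 32])
(-18, 47, 359, [48, 40, 36])
(-21, 13, 351, [58, 51, 49])
(-24, 14, 195, [59, 53, 50])
(-27, 16, 193, [58, 64, 52])
(-30, 12, 193, [58, 65, 45])
(-33, 16, 194, [69, 67, 44])
(-36, 9, 194, [85, 72, 43])
(-39, 14, 194, [96, 79, 43])
(-42, 13, 193, [59, 51, 44])
(-45, 17, 191, [58, 48, 40])
(-48, 35, 191, [55, 45, 39])
(-51, 16, 193, [74, 63, 54])
(-54, 34, 194, [68, 58, 51])
(-57, 20, 192, [73, 61, 51])
(-60, 10, 186, [117, 92, 65])
(-63, 7, 42, [126, 98, 69])
(-66, 7, 44, [130, 102, 73])
(-69, 6, 42, [133, 105, 75])
(-72, 6, 42, [135, 106, 75])
(-75, 10, 43, [152, 121, 87])
(-78, 6, 42, [213, 176, 129])
(-81, 5, 44, [223, 192, 140])
(-84, 6, 43, [233, 198, 143])
(-87, 8, 42, [237, 199, 144])
(-90, 4, 43, [237, 198, 141])
(-93, 8, 42, [237, 197, 140])
(-96, 7, 42, [235, 194, 135])
(-99, 8, 44, [230, 184, 128])
(-102, 7, 44, [224, 177, 123])
(-105, 5, 43, [197, 150, 105])
(-108, 5, 43, [154, 108, 74])
```

```bash
sed -i 's/&(L\[...,2\]>22)/\&(L[...,2]>22)\&(L[...,2]<60)/; s/range(45,-110,-3)/range(40,-72,-2)/' h.py
```

Add to h.py:
```python
O=np.array([435.6,-389.8]);TH=np.radians(11.8)
```

Run:
```python
from h import *
P=np.load("side.npy");I=np.load("sidergb.npy")
import h
c=cam("side")
old=h.cloud
b1={r[0]:r for r in band(c,O,TH)}
h.cloud=lambda _:P
b0={r[0]:r for r in band((I,)+c[1:],O,TH)}
for y in range(40,-72,-2): print(y,b0.get(y,())[1:],b1.get(y,())[1:])
a=np.clip(c[0][250:300,225:300].astype(float)*2,0,255).astype(np.uint8)
cv2.imwrite("pics/z1.png",cv2.resize(a,None,fx=8,fy=8,interpolation=cv2.INTER_CUBIC)[...,::-1])
```

```text
40 (3, 56, [93, 102, 134]) (1, 58, [92, 89, 87])
38 (6, 57, [98, 105, 137]) (1, 54, [58, 58, 70])
36 (10, 57, [80, 89, 124]) (7, 54, [63, 67, 89])
34 (16, 54, [82, 87, 114]) (10, 48, [74, 78, 95])
32 (11, 53, [88, 89, 107]) (10, 48, [82, 83, 95])
30 (6, 46, [95, 92, 95]) (8, 48, [104, 102, 107])
28 (2, 45, [102, 97, 99]) (3, 40, [102, 98, 104])
26 (7, 45, [98, 92, 92]) (5, 41, [110, 105, 105])
24 (4, 43, [95, 89, 88]) ()
22 (5, 47, [93, 86, 85]) (1, 44, [82, 77, 81])
20 (8, 46, [90, 82, 79]) (5, 47, [80, 76, 76])
18 (5, 44, [86, 76, 72]) (7, 47, [71, 66, 66])
16 (4, 45, [80, 71, 67]) (7, 46, [73, 66, 60])
14 (4, 45, [105, 93, 85]) (4, 45, [80, 71, 62])
12 (5, 46, [96, 83, 73]) (6, 45, [70, 63, 60])
10 (7, 46, [101, 91, 83]) (6, 46, [72, 65, 62])
8 (2, 43, [136, 119, 104]) (7, 46, [71, 65, 61])
6 (9, 47, [136, 88, 81]) (5, 45, [66, 61, 60])
4 (13, 48, [166, 85, 73]) (6, 45, [67, 62, 59])
2 (7, 48, [207, 70, 59]) (8, 45, [68, 63, 60])
0 (4, 43, [207, 90, 64]) (5, 45, [69, 65, 61])
-2 (8, 42, [199, 126, 79]) (6, 45, [67, 63, 60])
-4 (5, 41, [164, 158, 92]) (6, 45, [77, 69, 64])
-6 (7, 4
[... 843 characters left out ...]
 [104, 82, 40])
-44 () (6, 44, [76, 60, 39])
-46 () (6, 44, [56, 46, 36])
-48 (2, 40, [234, 192, 134]) (9, 44, [59, 48, 40])
-50 (7, 43, [233, 190, 133]) (9, 44, [76, 60, 47])
-52 (6, 42, [233, 188, 130]) (5, 44, [98, 76, 54])
-54 (8, 42, [232, 188, 130]) (7, 44, [116, 91, 64])
-56 (5, 42, [232, 187, 130]) (8, 41, [124, 97, 69])
-58 (7, 43, [233, 189, 132]) (4, 41, [126, 98, 69])
-60 (10, 43, [235, 193, 136]) (6, 43, [124, 98, 69])
-62 (8, 43, [236, 196, 139]) (7, 43, [125, 98, 69])
-64 (4, 43, [239, 200, 143]) (5, 43, [129, 101, 72])
-66 (10, 43, [241, 205, 146]) (7, 43, [131, 104, 74])
-68 (7, 43, [241, 206, 147]) (4, 43, [134, 105, 76])
-70 (6, 42, [241, 207, 149]) (7, 43, [137, 107, 77])
```

View pics/z1.png

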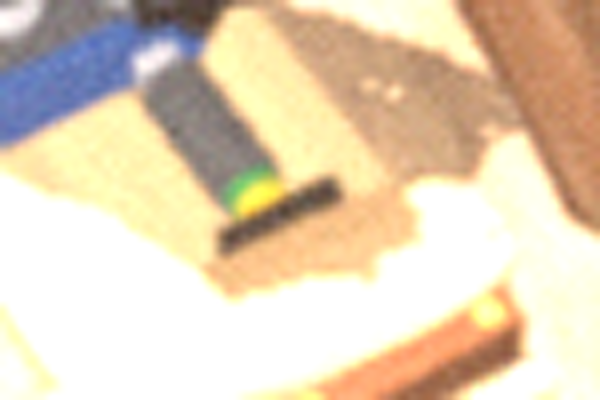

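The brightened crop shows the red band gone and green only partly visible at (245,190). Yellow shows in full at (258,197), with the pad against the blank. The sleeve moved ~32 mm and the pad ~24.5 mm, so the stem is pushed in by about 8 mm. About 9° more puts it mid-range.

Converted, -8 mm / 300 = -0.0267, 3.5 mm / 300 = 0.0117.

{"method": "steer_hand", "body": {"moves": {"dx": [0.0033,0.0067,0.0117,0.0117],"dy": [-0.01,-0.02,-0.0267,-0.0267],"dz": [0,0,0,0],"spin": [0,0,0,0],"finger_gap": [0,0,0,0]}}}

```text
t: 4.55
eef_pos: [423.8, -361.3, 70.1]
tcp_rot: [3.14, -0.0, -3.142]
ft_force: [2.1, 7.7, 0.9]
opening: 0.005
grip_force: 3.5
```

Run:
```python
from h import *
s=readout.state();c=cam("side"); w=wheel(c,(380,-338));print(w[0],w[1],np.degrees(w[0][2]), s["eef_pos"],s["ft_force"])
for r in band(c,O,TH):
    if -54<=r[0]<-20: print(r)
```

```text
[ 380.12458355 -339.57792043    0.70362388] 1.7635692703254164 40.3146784927692 [ 423.75359505 -361.34872155   70.10832295] [2.07192472 7.73210062 0.91006791]
(-22, 7, 45, [70, 64, 59])
(-24, 3, 45, [69, 64, 60])
(-26, 6, 45, [72, 64, 60])
(-28, 5, 46, [71, 71, 61])
(-30, 10, 47, [72, 74, 59])
(-32, 8, 47, [79, 81, 57])
(-34, 6, 46, [114, 105, 48])
(-36, 5, 42, [135, 113, 45])
(-38, 9, 43, [142, 113, 44])
(-40, 4, 43, [129, 103, 42])
(-42, 2, 42, [99, 81, 43])
(-44, 3, 43, [77, 61, 37])
(-46, 7, 45, [58, 46, 35])
(-48, 12, 45, [59, 47, 36])
(-50, 8, 42, [72, 57, 42])
(-52, 6, 40, [108, 85, 60])
(-54, 7, 42, [120, 94, 66])
```

Converted, -50 mm / 300 = -0.1667, -20 mm / 300 = -0.0667.

{"method": "steer_hand", "body": {"moves": {"dx": [-0.01,-0.02,-0.02,-0.02,-0.02],"dy": [0.02,0.0433,0.0433,0.0433,0.0433],"dz": [0,0,0,-0.0667,-0.1667],"spin": [0,0,0,0,0],"finger_gap": [0,0,0,0,0]}}}

```text
t: 5.02
eef_pos: [428.9, -348.4, 118.4]
tcp_rot: [3.139, -0.003, -3.141]
ft_force: [0.7, -0.5, -0.0]
opening: 0.007
grip_force: 0.0
```

{"method": "steer_hand", "body": {"moves": {"dx": [0,0,0,0,0],"dy": [0,0,0,0.1333,0.2667],"dz": [-0.1333,-0.2667,-0.3333,-0.3333,-0.3333],"spin": [0,0,0,0,0],"finger_gap": [0,0,0,0,0]}}}

```text
t: 5.43
eef_pos: [429.7, -269.7, 221.1]
tcp_rot: [-3.139, 0.003, 3.14]
ft_force: [0.5, 0.0, -0.7]
opening: 0.006
grip_force: 0.0
```

{"method": "steer_hand", "body": {"moves": {"dx": [0,0,0,0,0],"dy": [0.1333,0.2667,0.4,0.5333,0.6667],"dz": [0,0,0,0,0],"spin": [0,0,0,0,0],"finger_gap": [0,0,0,0,0]}}}

```text
t: 5.85
eef_pos: [429.2, -67.6, 220.1]
tcp_rot: [-3.141, 0.001, -3.141]
ft_force: [0.6, -0.7, -0.2]
opening: 0.001
grip_force: 0.0
```

Run:
```python
from h import *
s=readout.state()
c=cam("side"); w=wheel(c,(380,-338));print(w[0],w[1],np.degrees(w[0][2]),s["ft_force"],s["t"])
for r in band(c,O,TH):
    if -60<=r[0]<-20: print(r)
a=c[0][230:320,200:310]
cv2.imwrite("pics/end.png",cv2.resize(a,None,fx=7,fy=6.6,interpolation=cv2.INTER_CUBIC)[...,::-1])
```

```text
[ 380.12019298 -339.29324308    0.70733042] 1.7887969816043618 40.52704771130715 [ 0.63379191 -0.70434931 -0.20280086] 5.85
(-22, 5, 47, [125, 117, 112])
(-24, 6, 47, [122, 114, 108])
(-26, 8, 47, [120, 113, 109])
(-28, 5, 44, [107, 106, 102])
(-30, 10, 44, [130, 133, 92])
(-32, 7, 45, [147, 158, 87])
(-34, 5, 43, [207, 203, 85])
(-36, 7, 43, [240, 214, 79])
(-38, 5, 43, [248, 221, 77])
(-40, 4, 41, [243, 207, 67])
(-42, 4, 43, [184, 145, 69])
(-44, 3, 43, [152, 121, 70])
(-46, 6, 46, [95, 78, 58])
(-48, 10, 46, [105, 84, 64])
(-50, 11, 45, [113, 89, 68])
(-52, 6, 43, [192, 150, 104])
(-54, 6, 41, [226, 178, 122])
(-56, 4, 41, [234, 189, 131])
(-58, 9, 44, [233, 188, 130])
(-60, 9, 44, [232, 188, 130])
```

View pics/end.png

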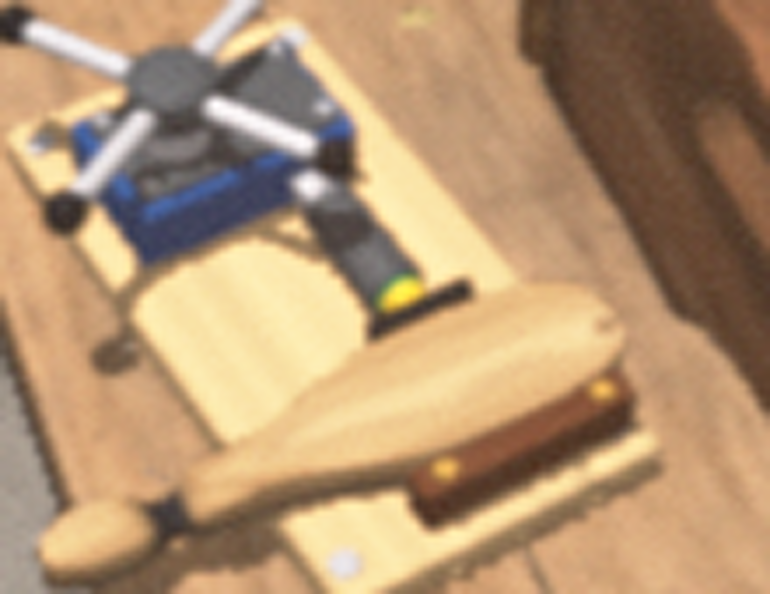

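The final view shows the blank flat along the fence with the pad pressed on it at (420,305). Red is hidden, a thin strip of green remains, and yellow shows in full at (402,293). The wheel stayed where it was left.

```bash
python3 -c "
from cell import env, viewer, ticket, readout
print(ticket.job_done())"
```

```text
the job is handed in; nothing more can be done
None
```

The blank is clamped against the fence with the red band in the sleeve and the yellow band showing in full; the job was handed in at about 6 s, with the robot clear of everything (the judge's verdict was not returned).

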